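Unlock and hold open the guard of a honing machine

ROBOT

A 6-joint arm with a two-finger parallel gripper is mounted at the origin on the work surface. World frame = base frame: x ahead of the robot, y to its left, z up, the work surface at z = 0. Lengths are in mm, angles in rad, forces in N, time in s.
With the tool pointing down it reaches from about 275 to 1000 mm from the base axis. Payload 8.4 kg.
Tool frame: the origin (TCP) lies midway between the tips of the shut fingers; the grasp point (between the pads) lies r.grasp_offset behind it (r.grasp_offset is the distance from the TCP to the grasp point, in mm); z points along the fingers, y is the direction in which the jaws open and shut (so a half turn about z gives the same grasp; the last joint's range is limited). The gripper opens to 85 mm and grips with 20 to 120 N. Pads are 22 mm wide; open, the fingers measure 114 mm over their backs; the gripper's body (76 mm by 85 mm) begins 54 mm behind the grasp point. The pads swing forward as they close: fully open they stand 13 mm farther back than shut.
Start: joints at [-1.124, 0.353, 1.633, -0, 1.155, -0.002], TCP at [271.177, -563.108, 231.281] pointing down, gripper open.
Joint ranges: [-2.63, 2.63], [-0.92, 2.1], [0.06, 2.66], [-1.3, 4.44], [0, 2.69], [-3.02, 3.02]. Speed limits (rad/s): [2.22, 2.22, 2.79, 3.14, 3.14, 3.14].

INTERFACE

Orientations are given as [roll, pitch, yaw] about the fixed x, y, z axes, in that order (R = Rz(yaw) Ry(pitch) Rx(roll)).
In Python, from rig import r gives the robot as it stands.
- The arm moves only by the tool jog_arm, never from a script. Its argument "series" is a list that holds one entry, the list of rows, each a list of 7 numbers: the shift along the tool's x, y, z in cm, then the turn, a rotation vector about the tool's x, y, z in degrees, then the finger opening in cm, from 0 to 8.54. A call has 1 to 5 rows; each row is the pose to reach, as a shift and turn from the pose commanded when the call began, along the tool's axes at that moment; what a row does not reach only later rows make up. A row lasts 1/8 s, in which the tool goes at most 62.5 mm and 10.7 degrees, less where a joint would pass 70% of its speed; a pose out of reach is approached as far as the arm can. A call with a gripper value outside its range is refused whole. The fingers move at their own pace and stop on an object; "newtons" is the grip in N (left out, the last holds). Time passes only in rows, so rows that repeat a pose let the fingers close. It gives the time, the measured TCP pose, the force and the opening at its end, in the units of the state.
- r.sense(): the state, without advancing time (a new reading comes with each control period).
- r.grab_frame(name): name is "scene" or "top" or "wrist"; returns the picture (480x640x3 uint8, red, green, blue); there is no depth.
- r.calibration(name): a dict with "mtx" (3x3 intrinsics, pixels), "origin" and "attitude" of the camera in the world; the wrist camera has in their place "T_tool_cam" (4x4, takes a point from camera to tool coordinates, whose origin is the TCP and whose axes are the flange's). Camera axes: x right, y down, z forward; pixel columns grow to the right and rows downward; lengths in mm; the calibration is good to about 2 mm. A picture is of the moment at which its call begins: read the wrist's pose just before it. calibration takes no time and is no camera call.
- r.sign_off(): hands the job in, once; it reports no verdict.
The state is a dict: "clock": time; "qpos": joint angles; "qvel": joint speeds; "joint_efforts": joint torques, N m; "eef_pos": TCP position; "tcp_rot": TCP orientation; "contact_force": force on the tool from outside, world axes, zero at the start; "wrist_torque": the same for the moment, N m; "opening": opening from 0.0 (shut) to 1.0 (fully open).
Only numpy, scipy, OpenCV 4.12 (cv2) and the standard library are available. Lean on these libraries where they do the work, as an engineer would, in place of code of your own. Each camera call takes 0.05 s, during which the arm holds its last target.

TASK

Get the honing machine ready for a wheel inspection: slide its red transport lock all the way to its free end stop, then raise the clear, sprung wheel guard by its black handle to 50 degrees, where it lines up with the red mark on the quadrant scale. The guard snaps shut if let go, so finish while still holding it steadily at that angle with the gripper, and leave the carving tools and other things on the bench where they are.

Things in the scene. Friction and masses are not known exactly. Their poses are not given: they have to be found in the camera images.
- machine: Honing machine fixed to the bench: green housing 260 x 260 x 100 mm high, a well with two wheels, grey motor box on its right. Origin: centre of the green underside; x points from the front deck (x -130 to -70 mm, top at z 100 mm) to the hinge side, y left, z up. At y -108 mm stands a steel quadrant scale, arc of radius 125 mm about the hinge line, ticks every 10 degrees, a long red one at 50.
- lock (a joint): Position (m) of the red transport lock along the machine's +y: 0 = locked (its steel bolt lies over a yellow lug of the guard and really blocks it), 0.070 = free end stop. It starts somewhere in 0 to 0.012; friction about 2 N, no spring, stays where it is left.
- lock_top (a point): Centre of the top face of the red lock knob, 28 (machine x) x 20 (machine y) x 44 mm high, standing on the front deck (top about 144 mm over the bench). A steel bolt sticks out of its +x side 8 to 12 mm above the deck. Pinch it from above across its 20 mm, fingers closing along machine y.
- guard (a joint): Opening angle of the guard in rad: 0 = shut, flat over the well; grows as its front edge is raised; 50 degrees = 0.873. Hard stop at 1.45. Gravity and a hinge spring shut it from any angle: holding it takes about 3 to 4 N at the handle, square to the line from the hinge (8 to 9 N if the push is straight up at 50 degrees).
- guard_handle (a point): Centre of the guard's handle: a black barrel 24 mm in diameter, 40 mm long, axis along machine y, on a 14 mm stem; when shut 145 mm before the hinge line (machine -x) and 50 mm above it, 150 mm over the bench. It moves on a circle about the hinge line. Pinch it from above over its two flat ends; it then turns between the pads while the gripper stays upright.
- guard_hinge (a point): Middle of the guard's hinge line, which runs along machine y at machine x = 100 mm, z = 100.5 mm. The guard is a clear plate with yellow edges, 170 (x) x 176 (y) x 7 mm, reaching from the hinge line towards the front.
- gouge_dark: Bystander: gouge about 235 mm long with a dark wooden handle, lying on the bench; origin under the joint of handle and blade.
- gouge_black: Bystander: gouge about 225 mm long with a black handle, lying on the bench; origin under the joint of handle and blade.
- mallet: Bystander: round wooden carver's mallet, head 72 mm diameter, 270 mm long over all, lying; origin on the underside where head meets handle.
- stone: Bystander: two-layer sharpening stone 150 x 50 x 28 mm, on the bench just before the machine's front; origin under its centre.
- glue: Bystander: white glue bottle with red cap, 44 mm diameter, 110 mm high, standing; origin under its centre.
- cup: Bystander: white plastic cup, 66 mm diameter, 75 mm high; origin under its centre.
- rosette: Bystander: carved wooden rosette, 100 mm diameter, 26 mm high, lying; origin under its centre.
- paste_tin: Bystander: tin of honing paste, 50 mm diameter, 36 mm high, standing on the machine's grey motor box; origin under its centre.

How it is judged:
By the outcome, as a careful person would: the job done as asked, in the order asked, and still so for the second after the job is handed in, while the arm keeps its last pose, push and grip.
It also fails if it takes over 45 s, if anything falls off the work surface, if the arm or the gripper's body presses on something with over 40 N, if the wrist force passes 120 N, or if a joint passes its speed limit or range.

## Working session

There is one attempt and no reset: what is moved stays moved. The work goes in short steps, Python scripts to look and compute and a tool call to move; the robot and the scene stay as the last step left them, time stands still between calls to the robot, and variables do not carry over. Pictures are saved under pics/ and viewed, and the job is handed in when it is done.

Besides the shell and the picture viewer there is one more tool, called after "Request:" as name(argument=value, ...), one argument or row to a line, values as JSON. jog_arm: Moves the arm, as the interface text tells. Its arguments: {"type":"object","properties":{"series":{"type":"array","items":{"type":"array","items":{"type":"array","items":{"type":"number"}}}},"newtons":{"type":"number"}},"required":["series"]}

```bash
ls; mkdir -p pics; python3 - <<'E'
from rig import r
import cv2
print(r.sense(), r.grasp_offset)
for n in ("scene","top","wrist"):
    im=r.grab_frame(n); cv2.imwrite(f"pics/{n}0.png",im[:,:,::-1]); 
    c=r.calibration(n); print(n,c)
E
```

```text
pics
{'clock': 0.0, 'qpos': array([-1.12439848e+00,  3.53661295e-01,  1.63411500e+00, -1.20375966e-05,
        1.15521719e+00, -2.40389570e-03]), 'qvel': array([ 0.00110096,  0.00024551,  0.00143536, -0.00047935, -0.00055684,
       -0.0005469 ]), 'joint_efforts': array([-3.91579979e-04, -6.05250192e+01, -3.42054820e+01, -6.66104347e-05,
        9.50532267e-03, -8.58597332e-06]), 'eef_pos': array([ 270.96975415, -562.68216786,  230.5616632 ]), 'tcp_rot': array([-3.14019179e+00,  7.63867612e-06,  4.48806616e-01]), 'contact_force': array([-0.34153464, -1.33052504, -0.81653343]), 'wrist_torque': array([ 0.04625345, -0.02388474,  0.04220893]), 'opening': 1.0008959437015943} 18.700000000000003
scene {'mtx': array([[500.17970769,   0.        , 316.84221377],
       [  0.        , 500.17970769, 238.98597785],
       [  0.        ,   0.        ,   1.        ]]), 'origin': array([ 874.46086496,  517.88634376, 1124.48667036]), 'attitude': array([-2.54910422,  0.00729937,  2.49502186])}
top {'mtx': array([[494.89119207,   0.        , 320.4017126 ],
       [  0.        , 494.89119207, 238.77902686],
       [  0.        ,   0.        ,   1.        ]]), 'origin': array([ 388.55188258,  -45.04143112, 1268.41604353]), 'attitude': array([-3.06295272,  0.01711808, -1.57161094])}
wrist {'mtx': array([[406.97016698,   0.        , 316.57489578],
       [  0.        , 406.97016698, 234.39392687],
       [  0.        ,   0.        ,   1.        ]]), 'T_tool_cam': array([[-4.93510111e-04, -9.50843539e-01, -3.09671312e-01,
         7.89758603e+01],
       [ 9.99999668e-01, -6.70008973e-04,  4.63600437e-04,
        -1.69185223e-01],
       [-6.48294037e-04, -3.09670981e-01,  9.50843554e-01,
        -1.42435428e+02],
       [ 0.00000000e+00,  0.00000000e+00,  0.00000000e+00,
         1.00000000e+00]])}
```

View pics/scene0.png

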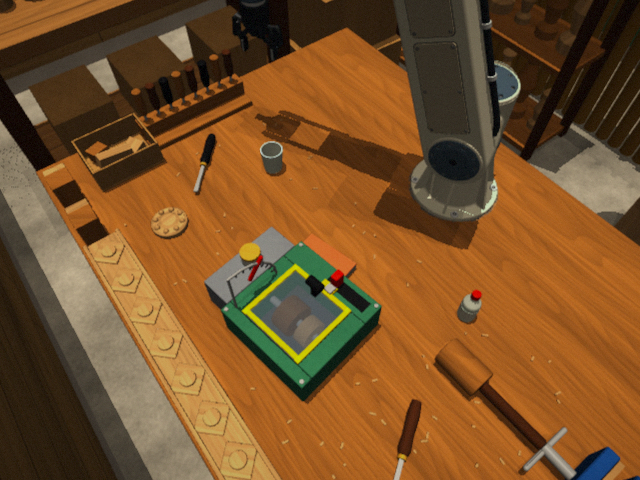

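View pics/top0.png

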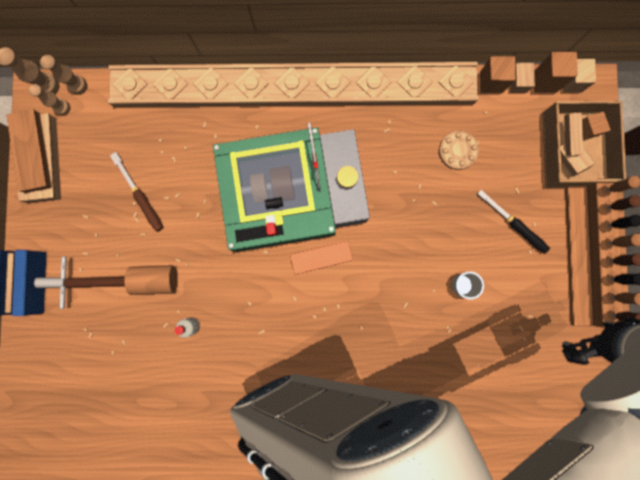

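View pics/wrist0.png

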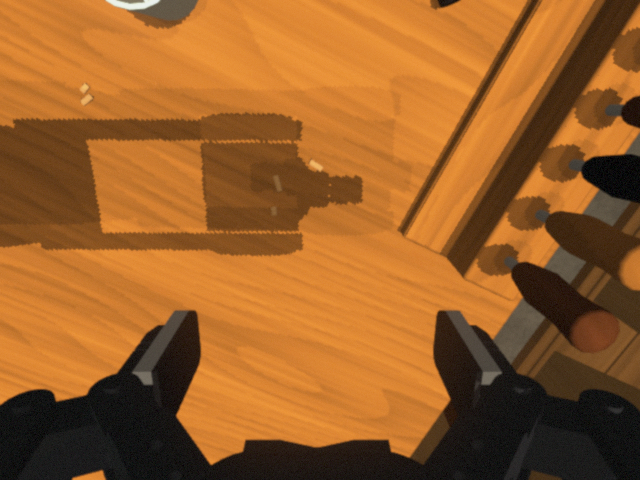

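```bash
cat > h.py <<'E'
import numpy as np, cv2
from scipy.spatial.transform import Rotation as R
from rig import r
def cam(n,s=None):
    c=r.calibration(n); K=c["mtx"]
    if n!="wrist": return K,R.from_euler("xyz",c["attitude"]).as_matrix(),np.array(c["origin"])
    T=c["T_tool_cam"]; A=R.from_euler("xyz",s["tcp_rot"]).as_matrix()
    return K,A@T[:3,:3],A@T[:3,3]+s["eef_pos"]
def ray(C,uv):
    K,A,o=C; d=A@np.linalg.solve(K,[uv[0],uv[1],1.]); return o,d/np.linalg.norm(d)
def plane(C,uv,z):
    o,d=ray(C,uv); return o+d*(z-o[2])/d[2]
def tri(*cu):
    M=np.zeros((3,3));b=np.zeros(3);L=[]
    for C,uv in cu:
        o,d=ray(C,uv);P=np.eye(3)-np.outer(d,d);M+=P;b+=P@o;L.append((P,o))
    p=np.linalg.solve(M,b); return p,[round(float(np.linalg.norm(P@(p-o))),1) for P,o in L]
def proj(C,p):
    K,A,o=C; q=K@(A.T@(np.array(p)-o)); return q[:2]/q[2]
E
python3 - <<'E'
import cv2
a=cv2.imread("pics/scene0.png")[220:400,200:400];b=cv2.imread("pics/top0.png")[110:270,200:380]
cv2.imwrite("pics/sz.png",cv2.resize(a,None,fx=3.3,fy=3.3,interpolation=cv2.INTER_CUBIC))
cv2.imwrite("pics/tz.png",cv2.resize(b,None,fx=3.6,fy=3.6,interpolation=cv2.INTER_CUBIC))
E
```

```text
(no output)
```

View pics/sz.png

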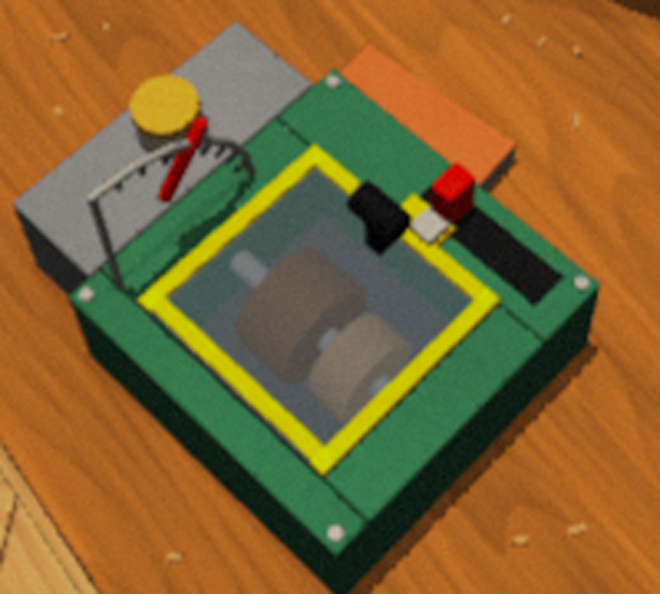

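View pics/tz.png

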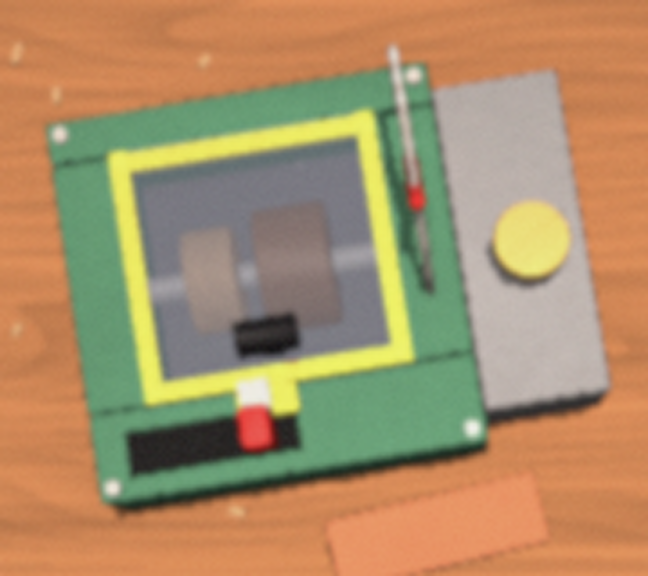

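```bash
python3 - <<'E'
from h import *
S,T=cam("scene"),cam("top")
s=lambda x,y:(200+(x+.5)/3.3-.5,220+(y+.5)/3.3-.5)
t=lambda x,y:(200+(x+.5)/3.6-.5,110+(y+.5)/3.6-.5)
P={}
for n,a,b in [("FR",(334,81),(473,428)),("RR",(84,293),(414,75)),("RL",(335,533),(59,134)),("FL",(582,284),(112,488)),("lock",(454,180),(256,435)),("handle",(379,205),(266,335))]:
    P[n],e=tri((S,s(*a)),(T,t(*b))); print(n,P[n].round(1),e)
c=sum(P[k] for k in("FR","RR","RL","FL"))/4
x=(P["RR"]+P["RL"]-P["FR"]-P["FL"])/2; yw=np.arctan2(x[1],x[0])
y=(P["FL"]+P["RL"]-P["FR"]-P["RR"])/2; yw2=np.arctan2(-y[0],y[1])
print("c",c.round(1),"yaw",np.degrees([yw,yw2]),np.linalg.norm(x),np.linalg.norm(y))
Y=(yw+yw2)/2;M=R.from_euler("z",Y).as_matrix()
for k in P: print(k,(M.T@(P[k]-c)).round(1))
E
```

```text
FR [504.9 -50.1  97.8] [0.4, 0.4]
RR [743.4 -11.8  99.1] [0.6, 0.6]
RL [704.3 226.7  98.6] [0.4, 0.4]
FL [466.3 188.3  96. ] [0.3, 0.3]
lock [498.7  87.8 134.1] [1.6, 1.6]
handle [559.2  80.4 154.2] [0.3, 0.3]
c [604.7  88.3  97.9] yaw [9.13263791 9.2481944 ] 241.32615831413256 241.57010067847372
FR [-1.207e+02 -1.206e+02 -1.000e-01]
RR [ 120.9 -120.9    1.2]
RL [120.4 120.7   0.7]
FL [-120.7  120.9   -1.9]
lock [-104.8   16.4   36.2]
handle [-46.2  -0.5  56.4]
```

```bash
cat >> h.py <<'E'
YAW=np.radians(9.19); C0=np.array([604.7,88.3,0]); MM=R.from_euler("z",YAW).as_matrix()
def m2w(p): return MM@np.array(p,float)+C0
def w2m(p): return MM.T@(np.array(p)-C0)
def go(p,s=None):
    "tool shift cm, rotvec deg to reach world TCP p pointing down, yaw YAW"
    s=s or r.sense(); A=R.from_euler("xyz",s["tcp_rot"])
    B=R.from_euler("xyz",[np.pi,0,YAW])
    return (A.inv().apply(np.array(p)-s["eef_pos"])/10).round(2),np.degrees((A.inv()*B).as_rotvec()).round(2)
E
python3 - <<'E'
from h import *
print(go([498,88,250]))
E
```

```text
(array([ 48.68, -48.79,  -1.88]), array([-6.000e-02,  1.000e-02,  1.652e+01]))
```

Request:
jog_arm(
  series=[
    [[6, -6, -1.9, 0, 0, 3, 8.5], [48.7, -48.8, -1.9, 0, 0, 16.5, 8.5], [48.7, -48.8, -1.9, 0, 0, 16.5, 8.5], [48.7, -48.8, -1.9, 0, 0, 16.5, 8.5], [48.7, -48.8, -1.9, 0, 0, 16.5, 8.5]],
  ],
)

```text
clock: 0.78
eef_pos: [373.9, -267.6, 247.1]
tcp_rot: [3.141, -0.0, 0.16]
contact_force: [1.3, 0.2, 1.5]
opening: 0.994
```

```bash
python3 - <<'E'
from h import *
print(r.sense()); print(go([498,88,250]))
E
```

```text
{'clock': 0.775, 'qpos': array([-6.24602101e-01,  7.39795811e-02,  1.95414984e+00,  1.15471704e-04,
        1.11317760e+00,  7.85847076e-01]), 'qvel': array([ 1.00267828e+00, -2.87175483e-01,  3.04858470e-01,  9.59511497e-04,
       -3.00879716e-02,  9.91847763e-01]), 'joint_efforts': array([ -9.77987945, -37.89016485, -32.61849046,  -0.23730218,
         0.40478633,  -1.71606191]), 'eef_pos': array([ 373.85227465, -267.60959073,  247.09643191]), 'tcp_rot': array([ 3.14146407e+00, -2.75288687e-04,  1.60296165e-01]), 'contact_force': array([1.28451443, 0.24048221, 1.49773857]), 'wrist_torque': array([-0.03889197, -0.06833238, -0.02385967]), 'opening': 0.9938389405606458}
(array([ 17.93, -33.12,  -0.29]), array([ 0.01, -0.02, -0.01]))
```

Request:
jog_arm(
  series=[
    [[16, -29.6, -0.3, 0, 0, 0, 8.5], [16, -29.6, -0.3, 0, 0, 0, 8.5], [16, -29.6, -0.3, 0, 0, 0, 8.5], [16, -29.6, -0.3, 0, 0, 0, 8.5], [16, -29.6, -0.3, 0, 0, 0, 8.5]],
  ],
)

```text
clock: 1.4
eef_pos: [476.6, 27.7, 250.0]
tcp_rot: [3.141, -0.0, 0.161]
contact_force: [0.9, -0.5, 0.5]
opening: 0.998
```

Request:
jog_arm(
  series=[
    [[0, 0, 0, 0, 0, 0, 8.5], [0, 0, 0, 0, 0, 0, 8.5], [0, 0, 0, 0, 0, 0, 8.5]],
  ],
)

```text
clock: 1.78
eef_pos: [475.8, 24.6, 249.7]
tcp_rot: [3.141, 0.001, 0.159]
contact_force: [0.3, -0.5, -0.3]
opening: 0.993
```

```bash
python3 - <<'E'
from h import *
s=r.sense();print(s["eef_pos"],np.abs(s["qvel"]).max()); print(go([498,88,250]))
im=r.grab_frame("wrist"); cv2.imwrite("pics/w1.png",im[:,:,::-1])
E
```

```text
[475.83089275  24.57293154 249.68863867] 0.00933704339899393
(array([ 3.2 , -5.91, -0.03]), array([ 0.01,  0.03, -0.06]))
```

View pics/w1.png

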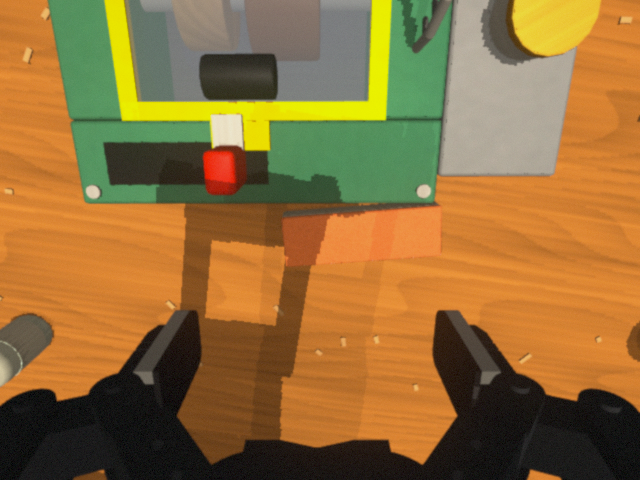

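```bash
python3 - <<'E'
import cv2
a=cv2.imread("pics/w1.png")[40:210,180:300]
cv2.imwrite("pics/w1z.png",cv2.resize(a,None,fx=3.5,fy=3.5,interpolation=cv2.INTER_CUBIC))
E
```

```text
(no output)
```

View pics/w1z.png

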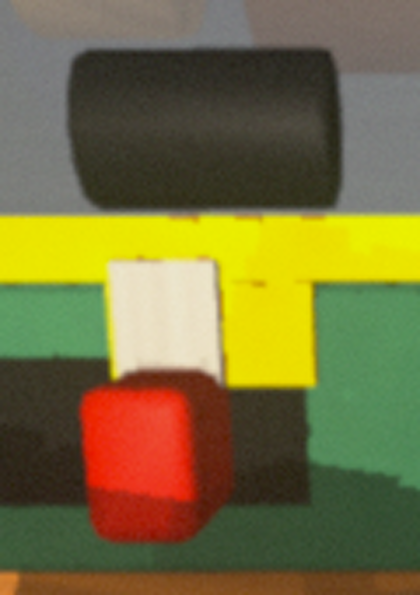

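```bash
python3 - <<'E'
from h import *
s=r.sense(); W=cam("wrist",s);S,T=cam("scene"),cam("top")
w=lambda x,y:(180+(x+.5)/3.5-.5,40+(y+.5)/3.5-.5)
sz=lambda x,y:(200+(x+.5)/3.3-.5,220+(y+.5)/3.3-.5)
t=lambda x,y:(200+(x+.5)/3.6-.5,110+(y+.5)/3.6-.5)
p,e=tri((W,w(138,463)),(S,sz(454,180)),(T,t(254,430)));print("lock",p,e,w2m(p))
q=plane(W,w(138,463),144);print(q,w2m(q))
p,e=tri((W,w(206,128)),(S,sz(379,205)),(T,t(266,335)));print("handle",p,e,w2m(p))
for n,uv,z in [("handle top edge",w(206,128),155),("lugfront",w(270,387),104),("knob near corner",w(82,388),144),("slot R",w(305,440),100.5)]:
    q=plane(W,uv,z);print(n,q.round(1),w2m(q).round(1))
for px in((93,192),(424,191)):print("screw",w2m(plane(W,px,99)).round(1))
E
```

```text
lock [501.74912026  89.60693785 138.75196354] [1.7, 0.8, 1.5] [-101.42068856   17.7323337   138.75196354]
[504.34507859  89.1947492  144.        ] [-98.92388174  16.91083819 144.        ]
handle [559.62825069  80.62218622 154.81940862] [0.7, 0.2, 0.7] [-45.71943047  -0.38090316 154.81940862]
handle top edge [560.3  80.9 155. ] [-45.   -0.3 155. ]
lugfront [515.7  72.9 104. ] [-90.3  -1.  104. ]
knob near corner [515.7  99.8 144. ] [-86.   25.5 144. ]
slot R [505.7  65.1 100.5] [-101.4   -7.1  100.5]
screw [-120.8  121.1   99. ]
screw [-120.6 -121.3   99. ]
```

```bash
python3 - <<'E'
from h import *
for p in [(-100,17,190),(-100,17,113)]: print(m2w(p),go(m2w(p)))
E
```

```text
[503.26853329  89.11090088 190.        ] (array([ 3.72, -5.95,  5.98]), array([ 0.01,  0.02, -0.09]))
[503.26853329  89.11090088 113.        ] (array([ 3.73, -5.95, 13.68]), array([ 0.01,  0.02, -0.09]))
```

Request:
jog_arm(
  series=[
    [[3.7, -5.95, 3, 0, 0, 0, 6], [3.7, -5.95, 6, 0, 0, 0, 6], [3.7, -5.95, 8.5, 0, 0, 0, 6], [3.7, -5.95, 11.5, 0, 0, 0, 6], [3.7, -5.95, 13.7, 0, 0, 0, 6]],
  ],
)

```text
clock: 2.45
eef_pos: [502.9, 89.0, 111.7]
tcp_rot: [3.142, 0.001, 0.159]
contact_force: [0.3, -0.1, 0.3]
opening: 0.702
```

Request:
jog_arm(
  series=[
    [[0, 0, 0, 0, 0, 0, 5], [0, 0, 0, 0, 0, 0, 3], [0, 0, 0, 0, 0, 0, 3]],
  ],
)

```text
clock: 2.82
eef_pos: [504.1, 90.1, 114.0]
tcp_rot: [-3.142, -0.002, 0.16]
contact_force: [-0.8, -0.2, 0.1]
opening: 0.348
```

```bash
python3 - <<'E'
from h import *
s=r.sense();print(s["eef_pos"],w2m(s["eef_pos"]),s["contact_force"],s["opening"])
im=r.grab_frame("wrist"); cv2.imwrite("pics/w2.png",im[:,:,::-1])
E
```

```text
[504.07097291  90.12677261 113.97988457] [-99.04561661  17.87467541 113.97988457] [-0.7839451  -0.16179271  0.08468308] 0.3476276038230338
```

View pics/w2.png

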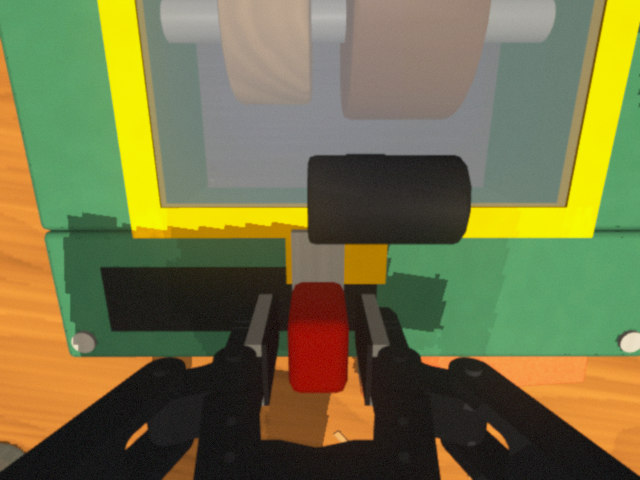

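The knob (red, px 290–346 × 283–390) lies centred between the pads (px ~268 and ~368). Closing, then sliding toward machine +y (tool −y).

Request:
jog_arm(
  series=[
    [[0, 0, 0, 0, 0, 0, 1.2], [0, 0, 0, 0, 0, 0, 1.2], [0, 0, 0, 0, 0, 0, 1.2], [0, 0, 0, 0, 0, 0, 1.2]],
  ],
  newtons=40,
)

```text
clock: 3.38
eef_pos: [503.8, 90.3, 113.7]
tcp_rot: [3.141, -0.001, 0.161]
contact_force: [-1.8, -1.2, 6.1]
opening: 0.232
```

Request:
jog_arm(
  series=[
    [[0, -0.6, 0, 0, 0, 0, 1.2], [0, -1.4, 0, 0, 0, 0, 1.2], [0, -2.2, 0, 0, 0, 0, 1.2], [0, -3.0, 0, 0, 0, 0, 1.2], [0, -3.6, 0, 0, 0, 0, 1.2]],
  ],
)

```text
clock: 4.0
eef_pos: [498.0, 126.0, 113.7]
tcp_rot: [3.141, -0.001, 0.161]
contact_force: [-0.5, -2.2, 5.5]
opening: 0.229
```

Request:
jog_arm(
  series=[
    [[0, -0.6, 0, 0, 0, 0, 1.2], [0, -1.2, 0, 0, 0, 0, 1.2], [0, -1.7, 0, 0, 0, 0, 1.2], [0, -2.0, 0, 0, 0, 0, 1.2], [0, -2.0, 0, 0, 0, 0, 1.2]],
  ],
)

```text
clock: 4.62
eef_pos: [494.8, 146.0, 113.8]
tcp_rot: [-3.141, -0.001, 0.161]
contact_force: [-1.2, 0.4, 5.5]
opening: 0.23
```

Request:
jog_arm(
  series=[
    [[0, -0.2, 0, 0, 0, 0, 1.2], [0, -0.4, 0, 0, 0, 0, 1.2], [0, -0.5, 0, 0, 0, 0, 1.2], [0, -0.6, 0, 0, 0, 0, 1.2], [0, -0.7, 0, 0, 0, 0, 1.2]],
  ],
)

```text
clock: 5.25
eef_pos: [493.6, 152.5, 113.7]
tcp_rot: [3.141, -0.001, 0.161]
contact_force: [-0.1, -2.4, 6.2]
opening: 0.228
```

Request:
jog_arm(
  series=[
    [[0, -0.2, 0, 0, 0, 0, 1.2], [0, -0.3, 0, 0, 0, 0, 1.2], [0, -0.4, 0, 0, 0, 0, 1.2]],
  ],
)

```text
clock: 5.62
eef_pos: [493.0, 156.4, 113.7]
tcp_rot: [3.141, -0.001, 0.161]
contact_force: [-0.4, -3.1, 5.7]
opening: 0.226
```

Request:
jog_arm(
  series=[
    [[0, -0.2, 0, 0, 0, 0, 1.2], [0, -0.4, 0, 0, 0, 0, 1.2], [0, -0.5, 0, 0, 0, 0, 1.2], [0, -0.5, 0, 0, 0, 0, 1.2]],
  ],
)

```text
clock: 6.12
eef_pos: [492.9, 157.2, 113.7]
tcp_rot: [3.134, -0.001, 0.164]
contact_force: [5.3, -28.8, 8.9]
opening: 0.228
```

Request:
jog_arm(
  series=[
    [[0, 0.3, 0, 0, 0, 0, 1.2], [0, 0.3, 0, 0, 0, 0, 1.2], [0, 0.3, 0, 0, 0, 0, 4], [0, 0.3, 0, 0, 0, 0, 4.5], [0, 0.3, 0, 0, 0, 0, 4.5]],
  ],
)

```text
clock: 6.75
eef_pos: [492.2, 158.7, 112.9]
tcp_rot: [-3.141, -0.0, 0.161]
contact_force: [0.2, 0.3, 0.5]
opening: 0.53
```

```bash
python3 - <<'E'
from h import *
s=r.sense();print(s["eef_pos"],w2m(s["eef_pos"]),s["contact_force"],s["opening"])
im=r.grab_frame("wrist"); cv2.imwrite("pics/w3.png",im[:,:,::-1])
E
```

```text
[492.18001864 158.65914764 112.8713734 ] [-99.83871038  87.42647067 112.8713734 ] [0.20579762 0.34638434 0.45422083] 0.5295022575710995
```

View pics/w3.png

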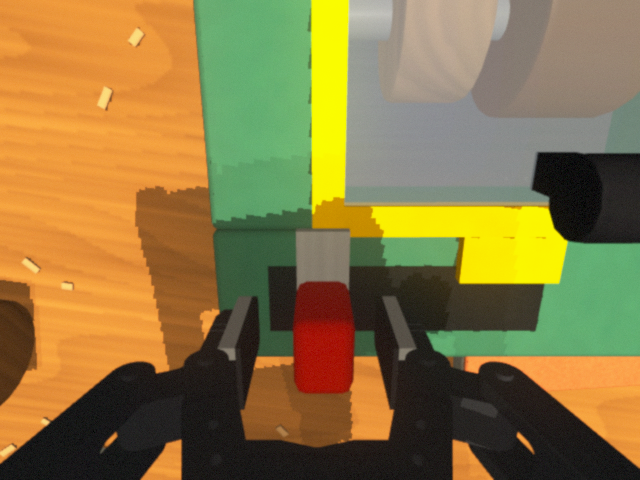

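The lock is at the free end (knob px 293–353), with 29 N at the stop and the bolt clear of the lug. Now up and over to the handle.

Request:
jog_arm(
  series=[
    [[0, 0, -5, 0, 0, 0, 5.5], [0, 0, -9, 0, 0, 0, 7], [1.5, 2.5, -10, 0, 0, 0, 8.5], [4, 6.5, -10, 0, 0, 0, 8.5], [5.5, 8.8, -10, 0, 0, 0, 8.5]],
  ],
)

```text
clock: 7.42
eef_pos: [561.8, 79.3, 213.2]
tcp_rot: [3.141, -0.001, 0.161]
contact_force: [0.1, 0.6, -1.2]
opening: 0.995
```

Request:
jog_arm(
  series=[
    [[0, 0, 0, 0, 0, 0, 8.5], [0, 0, 0, 0, 0, 0, 8.5], [0, 0, 0, 0, 0, 0, 8.5]],
  ],
)

```text
clock: 7.8
eef_pos: [559.9, 81.1, 212.7]
tcp_rot: [-3.141, 0.001, 0.162]
contact_force: [-0.1, 0.1, 0.4]
opening: 0.995
```

```bash
python3 - <<'E'
from h import *
s=r.sense();print(s["eef_pos"],w2m(s["eef_pos"]),s["contact_force"],s["opening"])
im=r.grab_frame("wrist"); cv2.imwrite("pics/w4.png",im[:,:,::-1])
W=cam("wrist",s)
im=r.grab_frame("scene"); cv2.imwrite("pics/s4.png",cv2.resize(im[220:400,200:400,::-1],None,fx=3.3,fy=3.3,interpolation=cv2.INTER_CUBIC))
print(proj(W,m2w([-45,0,150])))
print(go(m2w([-45,-0.4,132])))
E
```

```text
[559.89363679  81.12696656 212.74492625] [-4.53768329e+01  7.50133794e-02  2.12744926e+02] [-0.12448113  0.14893749  0.43945597] 0.9950481966760457
[316.64326443 255.12889979]
(array([0.02, 0.04, 8.09]), array([-0.01,  0.01,  0.08]))
```

View pics/w4.png

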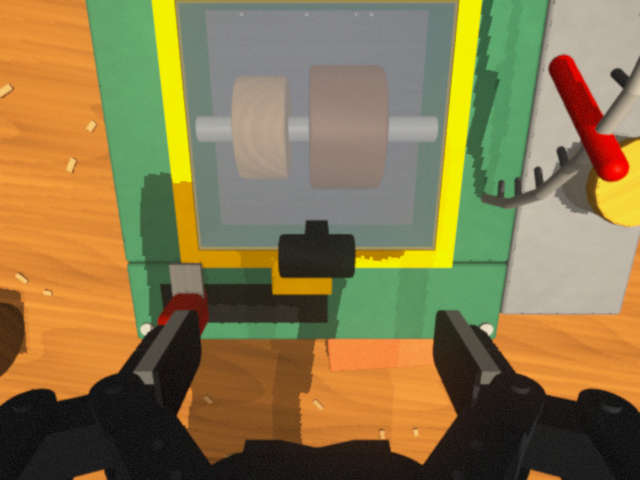

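View pics/s4.png

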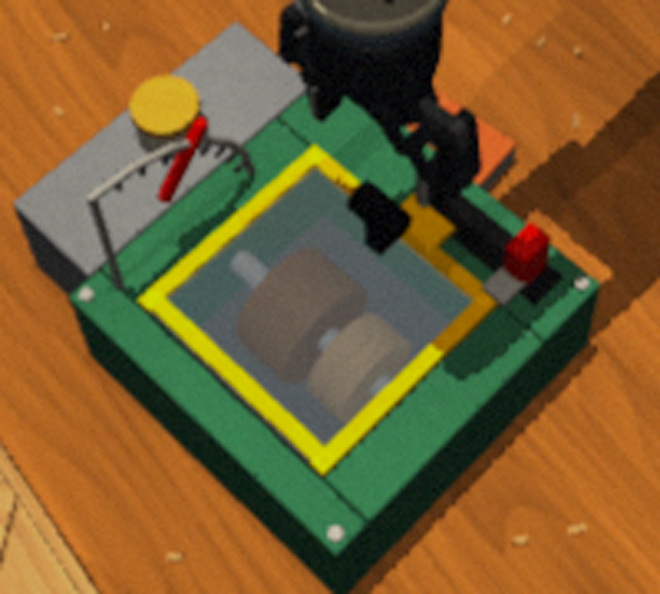

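Request:
jog_arm(
  series=[
    [[0, 0, 3, 0, 0, 0, 8.5], [0, 0, 6, 0, 0, 0, 8.5], [0, 0, 8, 0, 0, 0, 8.5], [0, 0, 8.1, 0, 0, 0, 7], [0, 0, 8.1, 0, 0, 0, 5.2]],
  ],
)

```text
clock: 8.52
eef_pos: [561.0, 80.7, 132.6]
tcp_rot: [3.142, -0.001, 0.161]
contact_force: [0.0, 0.2, 0.3]
opening: 0.629
```

Request:
jog_arm(
  series=[
    [[0, 0, 0, 0, 0, 0, 3.4], [0, 0, 0, 0, 0, 0, 3.4], [0, 0, 0, 0, 0, 0, 3.4], [0, 0, 0, 0, 0, 0, 3.4]],
  ],
  newtons=40,
)

```text
clock: 9.02
eef_pos: [561.0, 81.4, 133.1]
tcp_rot: [-3.14, -0.002, 0.161]
contact_force: [-2.1, 5.7, 1.6]
opening: 0.461
```

```bash
python3 - <<'E'
from h import *
s=r.sense();print(s["eef_pos"],w2m(s["eef_pos"]),s["contact_force"],s["opening"])
im=r.grab_frame("wrist"); cv2.imwrite("pics/w5.png",im[:,:,::-1])
E
```

```text
[561.018491    81.40453792 133.1288828 ] [-44.22208655   0.16937265 133.1288828 ] [-2.06512929  5.69048827  1.58074755] 0.46050193964648223
```

View pics/w5.png

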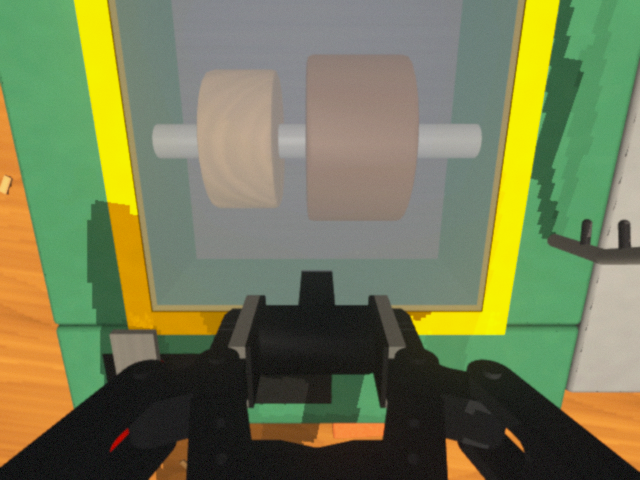

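```bash
python3 - <<'E'
import numpy as np
f=lambda t:np.array([-153.4*np.cos(np.radians(19.03+t)),-153.4*np.sin(np.radians(19.03+t))])/10
for a in (0,12.5,25,37.5):
    print(a,[(f(a+2.5*k)-f(a)).round(2).tolist() for k in range(1,6)])
E
```

```text
0 [[0.23, -0.63], [0.49, -1.24], [0.78, -1.85], [1.09, -2.44], [1.43, -3.02]]
12.5 [[0.36, -0.56], [0.75, -1.11], [1.16, -1.64], [1.59, -2.15], [2.05, -2.64]]
25 [[0.48, -0.47], [0.97, -0.92], [1.49, -1.35], [2.02, -1.75], [2.57, -2.13]]
37.5 [[0.57, -0.36], [1.15, -0.69], [1.74, -0.99], [2.35, -1.27], [2.97, -1.53]]
```

Request:
jog_arm(
  series=[
    [[0.23, 0, -0.63, 0, 0, 0, 3.4], [0.49, 0, -1.24, 0, 0, 0, 3.4], [0.78, 0, -1.85, 0, 0, 0, 3.4], [1.09, 0, -2.44, 0, 0, 0, 3.4], [1.43, 0, -3.02, 0, 0, 0, 3.4]],
  ],
  newtons=50,
)

```text
clock: 9.7
eef_pos: [574.4, 83.6, 162.0]
tcp_rot: [-3.14, 0.0, 0.161]
contact_force: [2.7, 6.5, -11.0]
opening: 0.458
```

Request:
jog_arm(
  series=[
    [[0.36, 0, -0.56, 0, 0, 0, 3.4], [0.75, 0, -1.11, 0, 0, 0, 3.4], [1.16, 0, -1.64, 0, 0, 0, 3.4], [1.59, 0, -2.15, 0, 0, 0, 3.4], [2.05, 0, -2.64, 0, 0, 0, 3.4]],
  ],
)

```text
clock: 10.32
eef_pos: [593.8, 86.8, 187.9]
tcp_rot: [-3.14, 0.002, 0.161]
contact_force: [-0.1, 5.9, -10.0]
opening: 0.458
```

Request:
jog_arm(
  series=[
    [[0.48, 0, -0.47, 0, 0, 0, 3.4], [0.97, 0, -0.92, 0, 0, 0, 3.4], [1.49, 0, -1.35, 0, 0, 0, 3.4], [2.02, 0, -1.75, 0, 0, 0, 3.4], [2.57, 0, -2.13, 0, 0, 0, 3.4]],
  ],
)

```text
clock: 10.95
eef_pos: [618.4, 90.8, 209.0]
tcp_rot: [-3.14, 0.004, 0.161]
contact_force: [-2.5, 4.8, -9.6]
opening: 0.459
```

Request:
jog_arm(
  series=[
    [[0.57, 0, -0.36, 0, 0, 0, 3.4], [1.15, 0, -0.69, 0, 0, 0, 3.4], [1.74, 0, -0.99, 0, 0, 0, 3.4], [2.35, 0, -1.27, 0, 0, 0, 3.4], [2.7, 0, -1.41, 0, 0, 0, 3.4]],
  ],
)

```text
clock: 11.58
eef_pos: [645.0, 95.1, 223.4]
tcp_rot: [-3.14, 0.005, 0.161]
contact_force: [-5.2, 4.9, -4.0]
opening: 0.455
```

Request:
jog_arm(
  series=[
    [[0, 0, 0, 0, 0, 0, 3.4], [0, 0, 0, 0, 0, 0, 3.4], [0, 0, 0, 0, 0, 0, 3.4]],
  ],
)

```text
clock: 11.95
eef_pos: [645.0, 95.1, 223.4]
tcp_rot: [-3.14, 0.004, 0.161]
contact_force: [-4.9, 4.9, -4.9]
opening: 0.456
```

```bash
python3 - <<'E'
from h import *
s=r.sense();p=w2m(s["eef_pos"]);print(s["eef_pos"],p,s["contact_force"],s["opening"])
g=p+[0,0,18.7]; print("angle from tcp",np.degrees(np.arctan2(g[2]-100.5,100-g[0]))-19.03, np.hypot(g[2]-100.5,100-g[0]))
for n in("wrist","scene","top"):
    im=r.grab_frame(n)[:,:,::-1]
    if n=="scene": im=cv2.resize(im[190:400,200:400],None,fx=2.8,fy=2.8,interpolation=cv2.INTER_CUBIC)
    if n=="top": im=cv2.resize(im[90:270,200:380],None,fx=3.2,fy=3.2,interpolation=cv2.INTER_CUBIC)
    cv2.imwrite(f"pics/{n}6.png",im)
E
```

```text
[645.02145498  95.10036832 223.38423647] [ 40.88997435   0.27338472 223.38423647] [-4.91210689  4.85778481 -4.89574053] 0.45629950004927927
angle from tcp 48.309943764840426 153.42780435532632
```

View pics/wrist6.png

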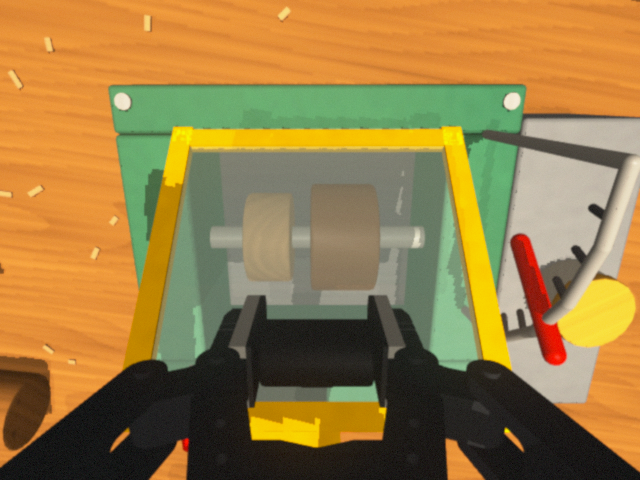

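View pics/scene6.png

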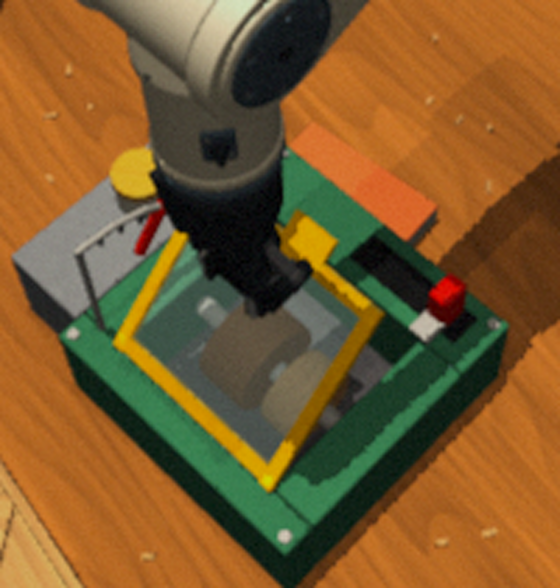

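View pics/top6.png

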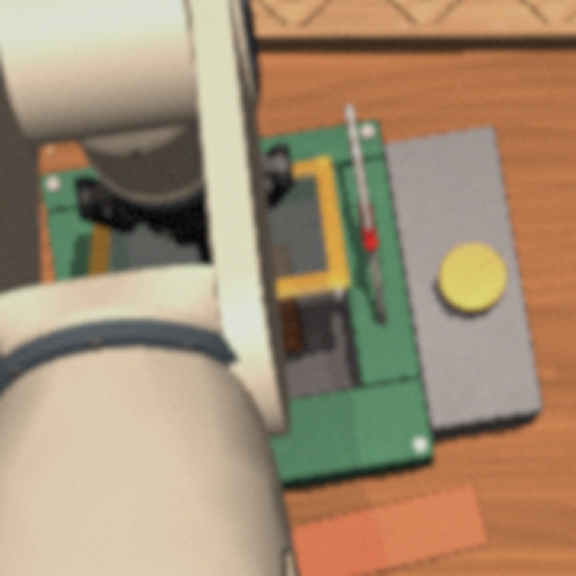

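```bash
python3 - <<'E'
import cv2,numpy as np
a=cv2.imread("pics/w5.png")[250:420,225:405];b=cv2.imread("pics/wrist6.png")[250:420,225:405]
o=np.hstack([a,b]); o=cv2.convertScaleAbs(o,alpha=2.2,beta=10)
cv2.imwrite("pics/hz.png",cv2.resize(o,None,fx=2.2,fy=2.2,interpolation=cv2.INTER_CUBIC))
E
```

```text
(no output)
```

View pics/hz.png

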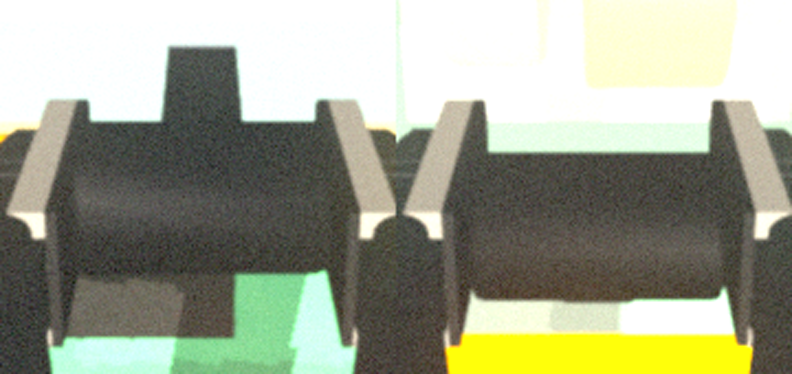

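```bash
python3 - <<'E'
from h import *
c=r.calibration("wrist");K=c["mtx"];T=c["T_tool_cam"];s=r.sense()
def ax(v1,v2):
    a=[np.arctan((v-K[1,2])/K[1,1]) for v in(v1,v2)];h=(a[1]-a[0])/2;m=sum(a)/2;D=12/np.sin(h)
    p=np.array([0,D*np.sin(m),D*np.cos(m),1]);return D,(T@p)[:3],m
for n,v,tp in(("shut",(305.5,374.1),(-44.2,133.1)),("now",(319.5,385.9),(40.9,223.4))):
    D,p,m=ax(*v); X=tp[0]+p[0];Z=tp[1]-p[2]
    print(n,"D",D.round(1),"tool",p.round(1),"machine x,z",X.round(1),Z.round(1),"ang",np.degrees(np.arctan2(Z-100.5,100-X))-19.03,"r",np.hypot(Z-100.5,100-X))
    # ray/circle, ignoring D
    d=(T[:3,:3]@np.array([0,np.sin(m),np.cos(m)]));o=T[:3,3]
    O=np.array([tp[0]+o[0]-100,tp[1]-o[2]-100.5]);d=np.array([d[0],-d[2]])
    B=O@d;t=-B-np.sqrt(B*B-O@O+153.4**2);q=O+t*d;print("  ray-circle",np.degrees(np.arctan2(q[1],-q[0]))-19.03,q+[100,100.5])
# guard corners
S,Tp=cam("scene"),cam("top")
n=MM[:,1]
def side(C,uv,ym):
    o,d=ray(C,uv);o=w2m(o);d=MM.T@d;q=o+d*(ym-o[1])/d[1];return q
sc=lambda x,y:(200+(x+.5)/2.8-.5,190+(y+.5)/2.8-.5)
tp=lambda x,y:(200+(x+.5)/3.2-.5,90+(y+.5)/3.2-.5)
q=side(S,sc(385,311),88);print("scene front-left corner",q,np.degrees(np.arctan2(q[2]-100.5,100-q[0])),np.hypot(q[2]-100.5,100-q[0]))
for th in (46,48,50,52):
    for rr in(170,):
        a=np.radians(th);X=lambda y,h:m2w([100-rr*np.cos(a)+h*np.sin(a),y,100.5+rr*np.sin(a)+h*np.cos(a)])
        f=lambda uv,z:((uv[0]-200+.5)*z-.5)
        u=proj(S,X(88,3.5));v=proj(Tp,X(-88,3.5));u2=proj(cam("wrist",s),X(-88,3.5))
        print(th,"scene6",((u[0]-199.5)*2.8-.5).round(1),((u[1]-189.5)*2.8-.5).round(1),"top6",((v[0]-199.5)*3.2-.5).round(1),((v[1]-89.5)*3.2-.5).round(1),"wrist",u2.round(1))
E
```

```text
shut D 152.3 tool [ -2.8  -0.  -13.9] machine x,z -47.0 147.0 ang -1.4817084563858742 r 154.18698115744
  ray-circle 27.188365210144177 [ -6.13926736 211.25204457]
now D 159.9 tool [-10.8  -0.  -10.1] machine x,z 30.1 233.5 ang 43.24249210713823 r 150.24528438191115
  ray-circle 45.37299669705915 [ 33.72528444 238.84457048]
scene front-left corner [-20.67307241  88.         218.87436854] 44.44905508980301 169.03988148064272
46 scene6 380.4 311.6 top6 347.0 279.3 wrist [521.  431.7]
48 scene6 376.3 313.1 top6 345.7 271.6 wrist [527.1 430.6]
50 scene6 372.1 314.9 top6 344.4 263.8 wrist [533.5 428.8]
52 scene6 367.6 316.9 top6 343.0 255.7 wrist [540.2 426.4]
```

```bash
python3 - <<'E'
from h import *
S,Tp=cam("scene"),cam("top")
def X(th,y,h,rr=170): a=np.radians(th);return m2w([100-rr*np.cos(a)+h*np.sin(a),y,100.5+rr*np.sin(a)+h*np.cos(a)])
z=lambda uv,u0,v0,f:(((uv[0]-u0+.5)*f-.5).round(1),((uv[1]-v0+.5)*f-.5).round(1))
for h in(0,3.5,7): print(h,"sz FL",z(proj(S,X(0,88,h)),200,220,3.3),"FR",z(proj(S,X(0,-88,h)),200,220,3.3),"tz FR",z(proj(Tp,X(0,-88,h)),200,110,3.6))
for f,n,c in(("scene","S6b",(210,330,290,350)),("top","T6b",(150,190,280,330))):
    im=r.grab_frame(f)[c[0]:c[1],c[2]:c[3],::-1]
    cv2.imwrite(f"pics/{n}.png",cv2.resize(im,None,fx=5 if f=="scene" else 8,fy=5 if f=="scene" else 8,interpolation=cv2.INTER_CUBIC))
print(r.sense()["clock"],r.sense()["contact_force"])
E
```

```text
0 sz FL (np.float64(498.1), np.float64(299.7)) FR (np.float64(316.0), np.float64(147.2)) tz FR (np.float64(411.4), np.float64(360.8))
3.5 sz FL (np.float64(498.4), np.float64(297.4)) FR (np.float64(315.8), np.float64(144.7)) tz FR (np.float64(411.2), np.float64(360.1))
7 sz FL (np.float64(498.6), np.float64(295.1)) FR (np.float64(315.6), np.float64(142.2)) tz FR (np.float64(411.1), np.float64(359.4))
12.2 [-4.96009741  4.08066596 -5.48537907]
```

View pics/S6b.png

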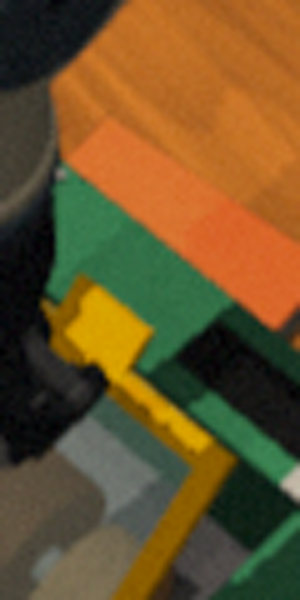

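View pics/T6b.png

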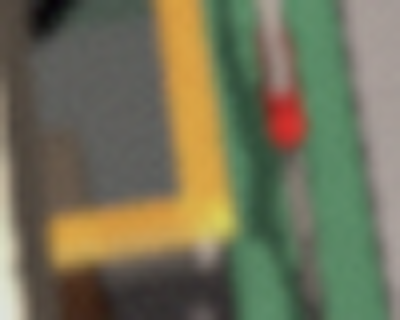

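```bash
python3 - <<'E'
from h import *
S,Tp=cam("scene"),cam("top")
def X(th,y,h,rr=170): a=np.radians(th);return m2w([100-rr*np.cos(a)+h*np.sin(a),y,100.5+rr*np.sin(a)+h*np.cos(a)])
for th in(42,44,46,48,50):
  print(th,*[x for h in(-3.5,3.5) for x in("S",((proj(S,X(th,88,h))-[290,210]+.5)*5-.5).round(),"T",((proj(Tp,X(th,-88,h))-[280,150]+.5)*8-.5).round())])
E
```

```text
42 S [251. 451.] T [238. 276.] S [243. 453.] T [235. 256.]
44 S [244. 452.] T [235. 259.] S [237. 455.] T [231. 238.]
46 S [238. 454.] T [232. 241.] S [230. 457.] T [228. 219.]
48 S [231. 456.] T [229. 222.] S [222. 460.] T [225. 200.]
50 S [224. 459.] T [226. 203.] S [215. 463.] T [222. 180.]
```

```bash
cat >> h.py <<'E'
def edgeang(s,uv,ri,h=3.5):
    o,d=ray(cam("wrist",s),uv);o=w2m(o)-[100,0,100.5];d=MM.T@d
    O=o[[0,2]];D=d[[0,2]];L=np.linalg.norm(D);D=D/L;B=O@D
    out=[]
    for sg in(-1,1):
        t=-B+sg*np.sqrt(max(B*B-O@O+ri*ri+h*h,0));q=O+t*D
        out.append(round(float(np.degrees(np.arctan2(q[1],-q[0])-np.arctan2(h,ri))),2))
    return out
E
python3 - <<'E'
from h import *
s1=dict(tcp_rot=[3.141,0.001,.159],eef_pos=np.array([475.83,24.57,249.69]))
W=cam("wrist",s1)
s4=dict(tcp_rot=[-3.141,0.001,.162],eef_pos=np.array([559.89,81.13,212.74]))
for im,s,u,rng in(("w1",s1,290,(80,130)),("w4",s4,220,(230,280)),("w5",dict(tcp_rot=[-3.14,-.002,.161],eef_pos=np.array([561.02,81.4,133.13])),480,(295,350))):
    a=cv2.imread(f"pics/{im}.png").astype(int);col=a[rng[0]:rng[1],u-2:u+3].mean(1);y=col[:,2]-col[:,0]
    idx=np.where(y>90)[0]+rng[0];print(im,idx.min(),idx.max())
    for v in(idx.min()-.5,idx.max()+.5):
        for z in(97,104): print("   x",z,w2m(plane(cam("wrist",s),(u,v),z))[0].round(1))
s=r.sense()
a=cv2.imread("pics/wrist6.png").astype(int)
for u in(270,320,370):
    col=a[385:460,u-2:u+3].mean(1);y=col[:,2]-col[:,0];idx=np.where(y>90)[0]+385;print(u,idx.min(),idx.max())
for v in(401.5,): print(edgeang(s,(320,v),160),edgeang(s,(320,v),158))
E
```

```text
w1 101 120
   x 97 -57.6
   x 104 -57.6
   x 97 -70.9
   x 104 -70.6
w4 250 267
   x 97 -61.4
   x 104 -58.8
   x 97 -74.5
   x 104 -71.6
w5 308 334
   x 97 -60.9
   x 104 -57.2
   x 97 -76.0
   x 104 -71.7
270 402 440
320 402 446
370 402 439
[50.71, 27.93] [46.22, 32.39]
```

```bash
cat >> h.py <<'E'
def sideang(im,s,rows=range(170,330,10),h=3.5,verbose=0):
    "im BGR wrist; guard angle from its two outer side edges (planes y=+-88)"
    C=cam("wrist",s);hsv=cv2.cvtColor(im,cv2.COLOR_BGR2HSV)
    m=cv2.inRange(hsv,(20,150,90),(33,255,255))
    res={}
    for sg in(1,-1):
        L=[]
        for v in rows:
            sl=(130,330) if sg>0 else (330,515)
            xs=np.where(m[v,sl[0]:sl[1]])[0]+sl[0]
            if len(xs)<4: continue
            u=xs.min()-.5 if sg>0 else xs.max()+.5
            o,d=ray(C,(u,v));o=w2m(o);d=MM.T@d;q=o+d*(sg*88-o[1])/d[1]
            rr=np.hypot(q[2]-100.5,100-q[0]);a=np.degrees(np.arctan2(q[2]-100.5,100-q[0])-np.arcsin(min(1,h/rr)))
            L.append((v,u,round(rr),round(a,1)))
        res[sg]=np.median([l[3] for l in L]) if L else None
        if verbose: print(sg,L)
    return res
E
python3 - <<'E'
from h import *
print(sideang(cv2.imread("pics/wrist6.png"),r.sense(),verbose=1))
E
```

```text
1 [(170, np.float64(163.5), 37, np.float64(55.9)), (180, np.float64(161.5), 43, np.float64(54.1)), (190, np.float64(159.5), 50, np.float64(52.8)), (200, np.float64(157.5), 56, np.float64(51.8)), (210, np.float64(155.5), 62, np.float64(51.1)), (220, np.float64(153.5), 68, np.float64(50.5)), (230, np.float64(151.5), 74, np.float64(50.0)), (240, np.float64(148.5), 81, np.float64(50.3)), (250, np.float64(147.5), 86, np.float64(49.2)), (260, np.float64(144.5), 92, np.float64(49.6)), (270, np.float64(142.5), 97, np.float64(49.3)), (280, np.float64(140.5), 103, np.float64(49.0)), (290, np.float64(138.5), 108, np.float64(48.8)), (300, np.float64(136.5), 113, np.float64(48.6)), (310, np.float64(134.5), 118, np.float64(48.4)), (320, np.float64(132.5), 123, np.float64(48.2))]
-1 [(170, np.float64(469.5), 35, np.float64(53.3)), (180, np.float64(472.5), 43, np.float64(53.4)), (190, np.float64(474.5), 49, np.float64(52.2)), (200, np.float64(476.5), 56, np.float64(51.3)), (210, np.float64(478.5), 62, np.float64(50.5)), (220, np.float64(480.5), 68, np.float64(50.0)), (230, np.float64(482.5), 74, np.float64(49.5)), (240, np.float64(484.5), 80, np.float64(49.1)), (250, np.float64(486.5), 85, np.float64(48.8)), (260, np.float64(488.5), 91, np.float64(48.5)), (270, np.float64(490.5), 96, np.float64(48.3)), (280, np.float64(493.5), 102, np.float64(48.7)), (290, np.float64(495.5), 107, np.float64(48.5)), (300, np.float64(497.5), 113, np.float64(48.3)), (310, np.float64(499.5), 118, np.float64(48.1)), (320, np.float64(502.5), 123, np.float64(48.4))]
{1: np.float64(49.8), -1: np.float64(48.95)}
```

```bash
cat >> h.py <<'E'
def sidefit(im,s,rows,cl,cr,verbose=0,h=None):
    C=cam("wrist",s);hsv=cv2.cvtColor(im,cv2.COLOR_BGR2HSV);m=cv2.inRange(hsv,(20,150,90),(33,255,255));out={}
    for sg,(a,b) in((1,cl),(-1,cr)):
        P=[]
        for v in rows:
            xs=np.where(m[v,a:b])[0]+a
            if len(xs)<4: continue
            u=xs.min()-.5 if sg>0 else xs.max()+.5
            o,d=ray(C,(u,v));o=w2m(o);d=MM.T@d;q=o+d*(sg*88-o[1])/d[1];P.append((100-q[0],q[2]-100.5))
        P=np.array(P);vx,vy,x0,y0=cv2.fitLine(P.astype(np.float32),cv2.DIST_HUBER,0,.01,.01).ravel()
        if vx<0: vx,vy=-vx,-vy
        out[sg]=dict(n=len(P),ang=round(float(np.degrees(np.arctan2(vy,vx))),2),off=round(float(y0*vx-x0*vy),2),r=(P[:,0].min().round(),P[:,0].max().round()))
        if h is not None:
            rr=np.hypot(*P.T);k=rr>60;out[sg]["angh"]=round(float(np.median(np.degrees(np.arctan2(P[:,1],P[:,0])-np.arcsin(h/rr))[k])),2)
    return out
E
python3 - <<'E'
from h import *
s4=dict(tcp_rot=[-3.1412,0.001,.162],eef_pos=np.array([559.89,81.13,212.74]))
s5=dict(tcp_rot=[-3.14,-.002,.161],eef_pos=np.array([561.02,81.4,133.13]))
print("w4",sidefit(cv2.imread("pics/w4.png"),s4,range(10,160,5),(140,260),(330,495)))
print("w5",sidefit(cv2.imread("pics/w5.png"),s5,range(10,200,5),(60,200),(400,570)))
print("now",sidefit(cv2.imread("pics/wrist6.png"),r.sense(),range(150,320,5),(120,330),(330,512),h=5))
E
```

```text
w4 {1: {'n': 30, 'ang': -0.13, 'off': 10.14, 'r': (np.float64(20.0), np.float64(97.0))}, -1: {'n': 30, 'ang': -0.2, 'off': 8.96, 'r': (np.float64(19.0), np.float64(97.0))}}
w5 {1: {'n': 38, 'ang': -0.22, 'off': 9.29, 'r': (np.float64(33.0), np.float64(102.0))}, -1: {'n': 38, 'ang': -0.34, 'off': 8.47, 'r': (np.float64(33.0), np.float64(102.0))}}
now {1: {'n': 34, 'ang': 45.17, 'off': 10.21, 'r': (np.float64(7.0), np.float64(77.0)), 'angh': 48.39}, -1: {'n': 34, 'ang': 45.6, 'off': 8.72, 'r': (np.float64(8.0), np.float64(77.0)), 'angh': 47.8}}
```

Request:
jog_arm(
  series=[
    [[0, 0, 0, 0, 0, 0, 3.4], [0.4, 0, -0.18, 0, 0, 0, 3.4], [0.8, 0, -0.34, 0, 0, 0, 3.4], [1.15, 0, -0.48, 0, 0, 0, 3.4], [1.15, 0, -0.48, 0, 0, 0, 3.4]],
  ],
  newtons=90,
)

```text
clock: 12.82
eef_pos: [655.6, 96.9, 227.5]
tcp_rot: [-3.14, 0.006, 0.162]
contact_force: [-6.2, 3.9, -6.1]
opening: 0.447
```

Request:
jog_arm(
  series=[
    [[0, 0, 0, 0, 0, 0, 3.4], [0, 0, 0, 0, 0, 0, 3.4]],
  ],
)

```text
clock: 13.08
eef_pos: [655.5, 96.8, 227.4]
tcp_rot: [-3.14, 0.006, 0.162]
contact_force: [-6.2, 3.4, -6.8]
opening: 0.449
```

```bash
python3 - <<'E'
from h import *
s=r.sense();print(s["eef_pos"],w2m(s["eef_pos"]),s["contact_force"],s["opening"])
im=r.grab_frame("wrist")[:,:,::-1].copy(); cv2.imwrite("pics/w7.png",im)
print(sidefit(im,s,range(150,320,5),(110,330),(330,525),h=9.2))
E
```

```text
[655.51833975  96.82367663 227.43681222] [ 51.52735039   0.29812702 227.43681222] [-6.20075906  3.36552766 -6.84930373] 0.4486450817629453
{1: {'n': 34, 'ang': 48.71, 'off': 10.59, 'r': (np.float64(-2.0), np.float64(68.0)), 'angh': 49.65}, -1: {'n': 34, 'ang': 49.17, 'off': 9.14, 'r': (np.float64(-2.0), np.float64(69.0)), 'angh': 49.14}}
```

View pics/w7.png

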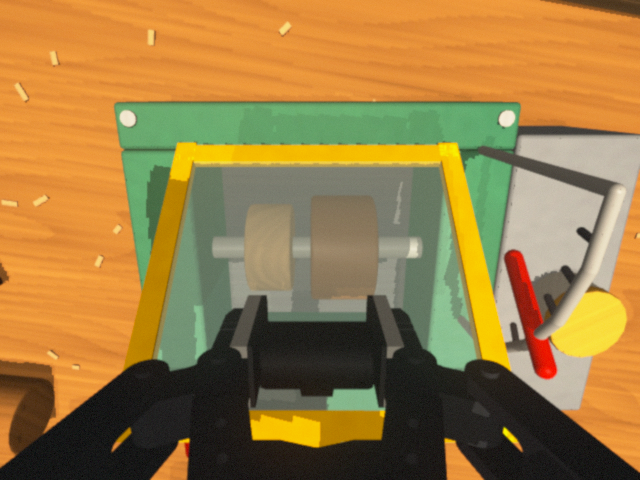

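```bash
cat >> h.py <<'E'
def redang(im,s):
    C=cam("wrist",s);hsv=cv2.cvtColor(im,cv2.COLOR_BGR2HSV);m=cv2.inRange(hsv,(0,180,90),(5,255,255))|cv2.inRange(hsv,(175,180,90),(180,255,255))
    m[:,:450]=0;P=[]
    for v in range(150,420,3):
        xs=np.where(m[v])[0]
        if len(xs)<6: continue
        o,d=ray(C,(xs.mean(),v));o=w2m(o);d=MM.T@d;q=o+d*(-108-o[1])/d[1];P.append((100-q[0],q[2]-100.5))
    P=np.array(P);vx,vy,x0,y0=cv2.fitLine(P.astype(np.float32),cv2.DIST_HUBER,0,.01,.01).ravel()
    return len(P),np.degrees(np.arctan2(vy,vx))%180,"off",x0*vy-y0*vx,"r",np.hypot(*P.T).min(),np.hypot(*P.T).max(),"polar",np.degrees(np.arctan2(P[:,1],P[:,0]).mean())
E
python3 - <<'E'
from h import *
im=cv2.imread("pics/w7.png");s=r.sense();print(redang(im,s))
print(redang(cv2.imread("pics/wrist6.png"),dict(tcp_rot=[-3.14,.004,.161],eef_pos=np.array([645.02,95.1,223.38]))))
c=r.calibration("wrist");K=c["mtx"];T=c["T_tool_cam"]
g=cv2.convertScaleAbs(im[250:420,225:405],alpha=2.2,beta=10);cv2.imwrite("pics/hz7.png",cv2.resize(g,None,fx=2.2,fy=2.2,interpolation=cv2.INTER_CUBIC))
E
```

```text
(42, np.float32(49.228878), 'off', np.float32(-1.0939751), 'r', np.float64(76.58514517016559), np.float64(141.6303065073649), 'polar', np.float64(49.617824445999716))
(43, np.float32(49.390972), 'off', np.float32(-0.90410995), 'r', np.float64(77.25821099275966), np.float64(142.34543850294148), 'polar', np.float64(49.64089953393729))
```

View pics/hz7.png

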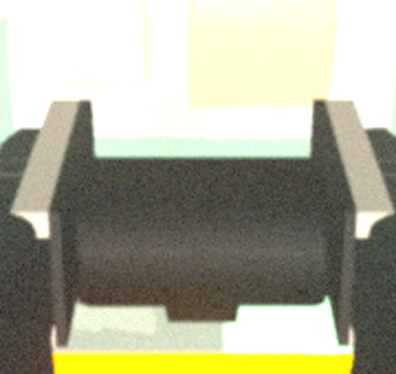

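Request:
jog_arm(
  series=[
    [[0.1, 0, -0.04, 0, 0, 0, 3.4], [0.2, 0, -0.07, 0, 0, 0, 3.4], [0.2, 0, -0.07, 0, 0, 0, 3.4], [0.2, 0, -0.07, 0, 0, 0, 3.4]],
  ],
)

```text
clock: 13.62
eef_pos: [657.5, 97.1, 228.1]
tcp_rot: [-3.14, 0.006, 0.16]
contact_force: [-5.6, 4.1, -7.6]
opening: 0.448
```

```bash
python3 - <<'E'
from h import *
for k in range(3):
    s=r.sense();im=r.grab_frame("wrist")[:,:,::-1].copy(); cv2.imwrite(f"pics/w8{k}.png",im)
    print(s["clock"],w2m(s["eef_pos"]).round(2),s["contact_force"].round(1),s["opening"].round(3))
    print(sidefit(im,s,range(150,320,5),(110,330),(330,525),h=9.2)); print(redang(im,s)[1])
for n in("scene","top"):
    im=r.grab_frame(n)[:,:,::-1]; cv2.imwrite(f"pics/{n}8.png",im)
E
```

```text
Traceback (most recent call last):
AttributeError: 'float' object has no attribute 'round'
```

```bash
python3 - <<'E'
from h import *
for k in range(3):
    s=r.sense();im=r.grab_frame("wrist")[:,:,::-1].copy(); cv2.imwrite(f"pics/w8{k}.png",im)
    print(s["clock"],w2m(s["eef_pos"]).round(2),s["contact_force"].round(1),s["opening"])
    print(sidefit(im,s,range(150,320,5),(110,330),(330,525),h=9.2)); print(redang(im,s)[1])
for n in("scene","top"):
    im=r.grab_frame(n)[:,:,::-1]; cv2.imwrite(f"pics/{n}8.png",im)
E
```

```text
13.675 [ 53.51   0.25 228.06] [-6.3  4.  -7.5] 0.4504477765867551
{1: {'n': 34, 'ang': 49.63, 'off': 10.31, 'r': (np.float64(-3.0), np.float64(66.0)), 'angh': 50.36}, -1: {'n': 34, 'ang': 49.8, 'off': 9.17, 'r': (np.float64(-3.0), np.float64(67.0)), 'angh': 49.79}}
49.5643
13.725 [ 53.54   0.29 228.08] [-5.   4.5 -7.4] 0.44945493908726725
{1: {'n': 34, 'ang': 49.59, 'off': 10.45, 'r': (np.float64(-3.0), np.float64(66.0)), 'angh': 50.54}, -1: {'n': 34, 'ang': 49.8, 'off': 9.13, 'r': (np.float64(-3.0), np.float64(67.0)), 'angh': 49.76}}
48.990402
13.775 [ 53.53   0.28 228.08] [-6.   4.  -7.8] 0.44402708904172805
{1: {'n': 34, 'ang': 49.88, 'off': 10.0, 'r': (np.float64(-3.0), np.float64(66.0)), 'angh': 50.41}, -1: {'n': 34, 'ang': 49.8, 'off': 9.14, 'r': (np.float64(-3.0), np.float64(67.0)), 'angh': 49.77}}
49.550785
```

View pics/scene8.png

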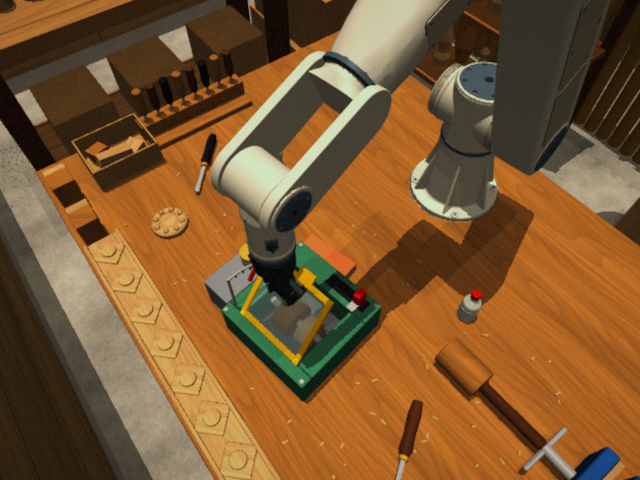

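View pics/top8.png

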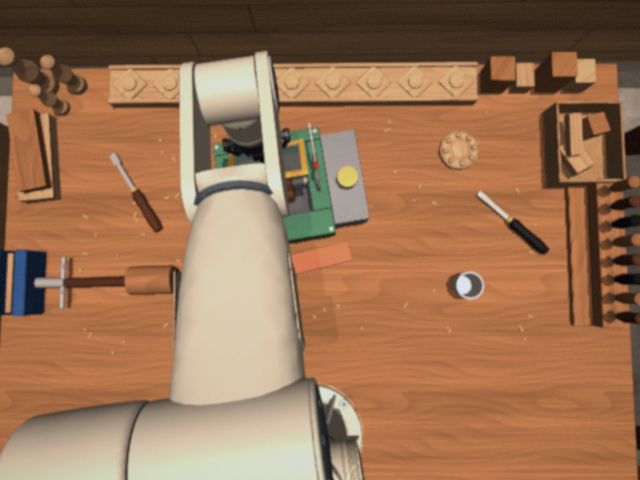

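Request:
jog_arm(
  series=[
    [[0, 0, 0, 0, 0, 0, 3.4], [0, 0, 0, 0, 0, 0, 3.4], [0, 0, 0, 0, 0, 0, 3.4], [0, 0, 0, 0, 0, 0, 3.4], [0, 0, 0, 0, 0, 0, 3.4]],
  ],
)

```text
clock: 14.55
eef_pos: [657.5, 97.1, 228.1]
tcp_rot: [-3.14, 0.006, 0.16]
contact_force: [-5.2, 3.7, -7.7]
opening: 0.45
```

```bash
python3 - <<'E'
from h import *
for k in range(3):
    s=r.sense();im=r.grab_frame("wrist")[:,:,::-1].copy(); cv2.imwrite(f"pics/w9{k}.png",im)
    print(s["clock"],w2m(s["eef_pos"]).round(2),s["contact_force"].round(1))
    print([(d["ang"],d["angh"]) for d in sidefit(im,s,range(150,320,5),(110,330),(330,525),h=9.2).values()],redang(im,s)[1])
# lock knob in scene vs earlier
im=cv2.imread("pics/scene8.png");h=cv2.cvtColor(im,cv2.COLOR_BGR2HSV);m=cv2.inRange(h,(0,180,150),(5,255,255))[270:320,340:380];ys,xs=np.where(m);print(xs.mean()+340,ys.mean()+270)
S=cam("scene");print(proj(S,m2w([-99,85,144])),proj(S,m2w([-99,87,144])),proj(S,m2w([-99,87,130])))
E
```

```text
14.55 [ 53.52   0.29 228.07] [-5.2  3.7 -7.7]
[(49.8, 50.53), (49.81, 49.74)] 49.515244
14.6 [ 53.53   0.28 228.07] [-5.9  4.6 -8. ]
[(49.8, 50.44), (49.8, 49.76)] 49.555763
14.65 [ 53.51   0.31 228.06] [-7.3  3.7 -7.2]
[(49.91, 50.55), (49.81, 49.71)] 49.519085
357.0 295.18518518518516
[359.28565825 292.25320543] [359.97171197 292.8094932 ] [359.56759778 295.76123795]
```

```bash
python3 - <<'E'
from h import *
print("at stop tcp",w2m([492.9,157.2,113.7]))
s3=dict(tcp_rot=[-3.141,0,.161],eef_pos=np.array([492.18,158.66,112.87]));im=cv2.imread("pics/w3.png")
h=cv2.cvtColor(im,cv2.COLOR_BGR2HSV);m=cv2.inRange(h,(0,150,90),(6,255,255));
for v in(330,350,370):
    xs=np.where(m[v,280:370])[0]+280;print(v,xs.min(),xs.max(),w2m(plane(cam("wrist",s3),((xs.min()+xs.max())/2,v),144)))
E
```

```text
at stop tcp [-99.36100944  85.87106499 113.7       ]
330 293 354 [-88.42977619  85.26510357 144.        ]
350 294 353 [-95.64710414  85.22632498 144.        ]
370 295 352 [-103.12339307   85.18615501  144.        ]
```

```bash
python3 -c "
from rig import r
print(r.sign_off())"
```

```text
the job is handed in; nothing more can be done
None
```

The red lock is at its free end stop, and I handed in with the guard held at about 50 degrees.

- **Lock:** I pinched the knob and slid it about 68 mm along machine +y. It then stopped dead at 29 N. The wrist picture taken after I let go showed it at machine y ≈ 85 mm, with the bolt clear of the lug.
- **Guard:** I pinched the handle over its flat ends and raised it along its arc, with the grip finally at 90 N. The wrist camera read the guard's side edges at 49.8 degrees. The same method reads 0.2 degrees low with the guard shut and about 0.5 low on the red 50-degree mark, so the true angle is about 50.0–50.3. The reading did not change over about the last second, and the push from the guard on the tool was steady at about 10 N.
- **Disagreement on the way:** After the first lift the gripper position alone suggested 48.3 degrees, but the pictures showed about 45.5. The barrel had slid about 8 mm in the pads. I went by the pictures, gripped harder and lifted the rest. The barrel therefore sits off-centre in the pads.
- **Time and bystanders:** The robot clock read about 14.7 s of the 45 s allowed. I compared pictures by eye only, and the visible bystanders looked unmoved. In the last pictures the arm hid the glue bottle in the top view, and partly hid the stone and paste tin in the scene view.

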